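# Tighten the detector's window ring and arm its lamp

### The job

Using the two-pin spanner, not the fingers, turn the recessed window ring on the detector clockwise until it is fully home against its stop, then stand the spanner back upright on its rest and let go. After that lift the grey safety cover on the lamp switch box, throw the toggle beneath it fully over to the hinge side, and close the cover fully again. Leave the bottle, jar, beaker and vial rack where they are.

Things in the scene. Friction and masses are not known exactly. Their poses are not given: they have to be found in the camera images.
- detector: Fixed white detector box, 170 (its x) x 150 (its y) x 45 mm, with a round aluminium boss on top (60 mm above the bench, 112 mm across) and on that a round collar, 106 mm outside and 88 mm inside diameter, its rim 85 mm above the bench. Origin: centre of its underside, under the ring's axis. A dark line on the rim meets the ring's white line (along the ring's +y) when the ring is home.
- ring_face (a point): Centre of the top face of the dark steel window ring in the collar, 10 mm below its rim (75 mm above the bench). Ring 85 mm across, 14 mm thick; window bore 27 mm; two round through holes 15 mm in diameter on the ring's own x axis at x = +24 and -24 mm, with the floor 15 mm below the face. Its axes turn with the ring; z up.
- ring (a joint): Turn of the window ring about the vertical, rad: it grows as the ring turns clockwise seen from above; starts anywhere from 0 to 0.6; 1.3 is fully home, a hard stop. It turns stiffly (0.15 N m), stays where it is left and does not move up or down.
- spanner_grip (a point): Centre of the flat upright grip bar of the loose steel two-pin spanner (0.3 kg): bar 64 mm long (x), 16 thick (y), 40 high (z). Below: a 13 mm stem, a round head 74 mm across and 15 thick (underside 59 mm below this point), and two pins, 9 mm thick, tapered tips, at x = +24 and -24 mm, tips 70 mm below this point. z up. Starts upright on its rest at any yaw.
- rest_seat (a point): Centre of the rim of the fixed black plastic spanner rest: a ring 94 mm outside and 67 mm inside diameter on a base plate 104 mm across; the point is on its axis, level with the flat rim, 16 mm above the bench. The spanner's head stands on the rim, its pins hanging inside (12 mm deep), at any yaw; its grip centre is then 59 mm above this point.
- switchbox: Fixed grey lamp switch box, 150 (its x) x 100 (its y) x 35 mm high. Origin: centre of its underside, below the toggle's pivot. Its -x side is the front, its +x side carries the cover's hinge.
- hinge_line (a point): Middle of the cover's hinge axis, which runs along the switch box's y axis, at box x = +55 mm, 41 mm above the bench. Axes are those of the switch box.
- cover_bar (a point): Middle of the round steel lift bar (10 mm thick, 136 mm long, along y) on the front of the grey hood-shaped safety cover (106 long x 52 wide x 60 mm high, top 101 mm above the bench). Each end sticks out 42 mm beyond the cover's side, to be pinched there; it turns between the fingers. Closed: 71 mm above the bench, 112 mm in front of and 30 mm above the hinge axis. Turns with the cover.
- cover (a joint): Opening of the safety cover, rad: 0 closed (as at the start), it grows as the front is lifted, up to 1.8 (leaning back beyond the hinge). Its hinge is stiff (0.09 N m): the cover stays where it is left.
- toggle_tip (a point): Centre of the 16 mm steel ball on the end of the toggle lever (10 mm thick), under the cover. The lever is 42 mm long from its pivot, which lies 42 mm above the bench on the box's own vertical axis; the ball's centre is 79 mm above the bench and 20 mm to the front of the pivot when off, 20 mm to the hinge side when on.
- toggle (a joint): Angle of the toggle lever, rad: 0 = off, leaning to the front (as at the start); 1.0 = on, leaning fully to the hinge side, a hard stop. It stays where it is left; about 0.05 N m moves it.
- bottle_mid (a point): Middle of the bystander amber bottle, 68 mm in diameter, 170 mm tall, upright. Leave alone.
- jar_mid (a point): Middle of the bystander glass jar, 76 mm in diameter, 110 mm tall, upright. Leave alone.
- beaker_mid (a point): Middle of the bystander beaker, 70 mm in diameter, 90 mm tall, upright. Leave alone.
- vial_rack_mid (a point): Middle of the bystander vial rack, 60 (x) x 100 (y) x 44 mm tall. Leave alone.
Not all that is in view belongs to the job. Leave any blue or yellow look-alike of the switchbox alone.

How it is judged (in metres and radians):
On the way, in this order (a step that is already met when the one before it is completed fails the run):
1. the ring is turned home (value of joint ring above 1.22 rad), for 0.2 s.
2. the spanner stands on its rest, let go (horizontal distance between spanner_grip and rest_seat below 0.012 m and z of spanner_grip in the frame of rest_seat between 0.053 and 0.065 m and angle between spanner_grip's own z axis and vertical below 0.1 rad and contact force between the fingers and spanner below 0.1 N), for 0.2 s.
3. the cover is lifted (value of joint cover above 0.8 rad), for 0.1 s.
4. the toggle is thrown to on (value of joint toggle above 0.85 rad), for 0.1 s.
At the end, for the whole second after the job is handed in: The ring is home (joint above 1.22 of 1.3 rad), the spanner stands upright and still on its rest (within 12 mm of its axis, head within 6 mm of the rim, tilt under 0.1 rad), the toggle is on (above 0.85 of 1.0 rad), the cover is closed (under 0.08 rad) and the robot has let go (all of step 2 and value of joint ring above 1.22 rad and value of joint cover below 0.08 rad and value of joint toggle above 0.85 rad and linear speed of spanner below 0.02 m/s); the robot touches nothing.
It fails at once if the bottle is pushed more than 30 mm or knocked over (distance of bottle_mid from where it was at the start of the episode above 0.03 m).
It fails at once if the jar is pushed more than 30 mm or knocked over (distance of jar_mid from where it was at the start of the episode above 0.03 m).
It fails at once if the beaker is pushed more than 30 mm or knocked over (distance of beaker_mid from where it was at the start of the episode above 0.03 m).
It fails at once if the vial rack is pushed more than 30 mm or knocked over (distance of vial_rack_mid from where it was at the start of the episode above 0.03 m).
It fails at once if the gripper itself touches the ring (contact force between the fingers and ring above 1 N).
It also fails if it takes over 72 s, if anything falls off the work surface, if the arm or the gripper's body presses on something with over 40 N, if the wrist force passes 120 N, or if a joint passes its speed limit or range.

### The arm

A 6-joint arm with a two-finger parallel gripper is mounted at the origin on the work surface. World frame = base frame: x ahead of the robot, y to its left, z up, the work surface at z = 0. Lengths are in mm, angles in rad, forces in N, time in s.
With the tool pointing down it reaches from about 250 to 775 mm from the base axis. Payload 4 kg.
Tool frame: the origin (TCP) lies at the very end of the fingers, on their centre line; the grasp point (between the pads) lies 19 mm behind it; z points along the fingers, y is the direction in which the jaws open and shut (so a half turn about z gives the same grasp; the last joint's range is limited). The gripper opens to 85 mm and grips with 20 to 120 N. Pads are 22 mm wide; open, the fingers measure 114 mm over their backs; the gripper's body (76 mm by 85 mm) begins 54 mm behind the grasp point. The pads swing forward as they close: fully open they stand 13 mm farther back than shut.
Start: joints at [-1.26, 0.087, 1.371, -0, 1.684, -0.103], TCP at [221.149, -503.598, 231.341] pointing down, gripper open.
Joint ranges: [-3.1, 3.1], [-0.76, 2.03], [0.27, 2.55], [-1.08, 4.22], [0.17, 2.65], [-2.57, 2.57]. Speed limits (rad/s): [2.79, 2.79, 3.14, 3.14, 3.14, 3.14].

### API

Orientations are given as a unit quaternion [x, y, z, w].
In Python, from plant import sensors, optics, order gives the robot as it stands. The module is installed in compiled form; this text tells all that it offers.
- The arm moves only by the tool play_rows, never from a script. Its argument "commands" is a list of rows, each a list of 3 entries, a list of its own where there are three numbers: the opening, from 0 (shut) to 1 (fully open), then the shift along the tool's x, y, z in cm, then the turn, a rotation vector about the tool's x, y, z in degrees. A call has 1 to 12 rows; each row shifts and turns the commanded pose from where the row before left it, along the tool's axes as they then stand; what a row does not reach is not made up. A row lasts 1/12 s, in which the tool goes at most 41.7 mm and 7.16 degrees, less where a joint would pass 70% of its speed; a pose out of reach is approached as far as the arm can. A call with a gripper value outside its range is refused whole. The fingers move at their own pace and stop on an object; "newtons" is the grip in N (left out, the last holds). Time passes only in rows, so rows that do not move let the fingers close. It gives the time, the measured TCP pose, the force and the opening at its end, in the units of the state.
- sensors.get_obs(): the state, without advancing time (a new reading comes with each control period).
- optics.get_image(name): name is "scene" or "side" or "wrist"; returns (picture, depth): 384x512x3 uint8, red, green, blue; 384x512 float32, mm along the optical axis (not along the pixel's ray), 0 where there is no reading.
- optics.camera_model(name): a dict with "vertical_fov" (degrees; the focal length in pixels is half the picture's height over the tangent of half this angle, whatever the lens; pixels are square), "cx", "cy" (the principal point, pixels), "extrinsics" (4x4, takes a point from world to camera coordinates); the wrist camera has in their place "tool_from_camera" (4x4, takes a point from camera to tool coordinates, whose origin is the TCP and whose axes are the flange's). Camera axes: x right, y up, looking along -z (the intrinsics and any distortion apply to the point x, -y, -z); pixel columns grow to the right and rows downward; lengths in mm; the calibration is good to about 2 mm. A picture is of the moment at which its call begins: read the wrist's pose just before it. camera_model takes no time and is no camera call.
- order.hand_in(): hands the job in, once; it reports no verdict.
The state is a dict: "t": time; "qpos": joint angles; "dq": joint speeds; "joint_efforts": joint torques, N m; "ee_pos": TCP position; "tcp_rot": TCP orientation; "ft_force": force on the tool from outside, world axes, zero at the start; "ft_torque": the same for the moment, N m; "finger_gap": opening from 0.0 (shut) to 1.0 (fully open).
Only numpy, scipy, OpenCV 4.12 (cv2) and the standard library are available. Lean on these libraries where they do the work, as an engineer would, in place of code of your own. Each camera call takes 0.05 s, during which the arm holds its last target. There are 200 camera calls.

## Working session

There is one attempt and no reset: what is moved stays moved. The work goes in short steps, Python scripts to look and compute and a tool call to move; the robot and the scene stay as the last step left them, time stands still between calls to the robot, and variables do not carry over. Pictures are saved under pics/ and viewed, about 8 in all and at most 12, crops included, and the job is handed in when it is done.

Besides the shell and the picture viewer there is one more tool, called after ">>>" by a JSON object that holds its "op" and its "data", one argument or row to a line. play_rows: Moves the arm, as the interface text tells. Its arguments: {"type":"object","properties":{"commands":{"type":"array","items":{"type":"array"}},"newtons":{"type":"number"}},"required":["commands"]}

```bash
mkdir -p pics; ls
cat > h.py <<'E'
import numpy as np, cv2
from plant import sensors, optics, order
from scipy.spatial.transform import Rotation as R
def snap(name):
    o=sensors.get_obs(); im,d=optics.get_image(name); m=optics.camera_model(name)
    if name=="wrist":
        T=np.eye(4);T[:3,:3]=R.from_quat(o["tcp_rot"]).as_matrix();T[:3,3]=o["ee_pos"]
        W=T@np.array(m["tool_from_camera"])
    else: W=np.linalg.inv(np.array(m["extrinsics"]))
    f=im.shape[0]/2/np.tan(np.radians(m["vertical_fov"])/2)
    np.savez(f"{name}.npz",im=im,d=d,W=W,f=f,cx=m["cx"],cy=m["cy"]); return im,d,m
def ray(name,u,v):
    z=np.load(f"{name}.npz"); p=np.array([(u-z["cx"])/z["f"],-(v-z["cy"])/z["f"],-1.]); return z["W"][:3,3],z["W"][:3,:3]@p
def atz(name,u,v,h):
    c,r=ray(name,u,v); return c+r*(h-c[2])/r[2]
def dep(name,u,v):
    z=np.load(f"{name}.npz"); c,r=ray(name,u,v); return c+r*z["d"][int(v),int(u)]
def proj(name,P):
    z=np.load(f"{name}.npz"); W=np.linalg.inv(z["W"]); p=W[:3,:3]@np.array(P,float)+W[:3,3]
    return z["cx"]+z["f"]*p[0]/-p[2], z["cy"]-z["f"]*p[1]/-p[2]
def cloud(name):
    z=np.load(f"{name}.npz"); v,u=np.mgrid[:384,:512]; d=z["d"]
    p=np.stack([(u-z["cx"])/z["f"]*d,-(v-z["cy"])/z["f"]*d,-d],-1); return p@z["W"][:3,:3].T+z["W"][:3,3]
E
python3 - <<'E'
from h import *
for n in["scene","side","wrist"]:
    im,d,m=snap(n); cv2.imwrite(f"pics/{n}0.png",im[...,::-1])
    print(n,{k:(np.round(v,3).tolist() if k!="x" else v) for k,v in m.items()},(d>0).mean())
a=np.hstack([cv2.imread("pics/scene0.png"),cv2.imread("pics/side0.png")]); 
print(sensors.get_obs())
cv2.imwrite("pics/s0.png",cv2.resize(cv2.imread("pics/scene0.png"),(800,600),interpolation=cv2.INTER_CUBIC))
E
```

```text
pics
scene {'vertical_fov': 53.17, 'cx': 254.463, 'cy': 195.423, 'extrinsics': [[-0.585, 0.811, 0.012, 197.093], [-0.458, -0.343, 0.82, 164.654], [0.669, 0.474, 0.572, -1686.947], [0.0, 0.0, 0.0, 1.0]]} 0.9961395263671875
side {'vertical_fov': 44.48, 'cx': 253.754, 'cy': 189.332, 'extrinsics': [[-0.877, -0.48, -0.006, 418.196], [0.313, -0.582, 0.75, -156.788], [-0.364, 0.656, 0.661, -1485.975], [0.0, 0.0, 0.0, 1.0]]} 0.9960530598958334
wrist {'vertical_fov': 60.314, 'cx': 259.074, 'cy': 188.503, 'tool_from_camera': [[0.0, 0.963, 0.27, 68.28], [1.0, -0.0, 0.0, 0.994], [0.0, 0.27, -0.963, -142.273], [0.0, 0.0, 0.0, 1.0]]} 0.9963022867838541
{'t': 0.15, 'qpos': array([-1.26012466e+00,  8.78648693e-02,  1.37190356e+00,  8.49426495e-06,
        1.68361313e+00, -1.03090961e-01]), 'dq': array([ 1.36791441e-03, -3.64821168e-03, -4.41700243e-03, -1.01261635e-03,
       -7.38636959e-04, -7.60600306e-05]), 'joint_efforts': array([-2.01002581e-04, -3.52371955e+01, -3.13679659e+01, -3.38428781e-04,
        8.06943455e-03, -2.81239075e-06]), 'ee_pos': array([ 221.01820678, -503.22498181,  230.36628333]), 'tcp_rot': array([ 9.78675789e-01,  2.05409104e-01, -8.84710870e-05, -8.90076168e-04]), 'ft_force': array([ 0.37178218,  0.15281404, -0.47026125]), 'ft_torque': array([0.04917593, 0.01757309, 0.02568385]), 'finger_gap': 0.9993222434189282}
```

View pics/s0.png

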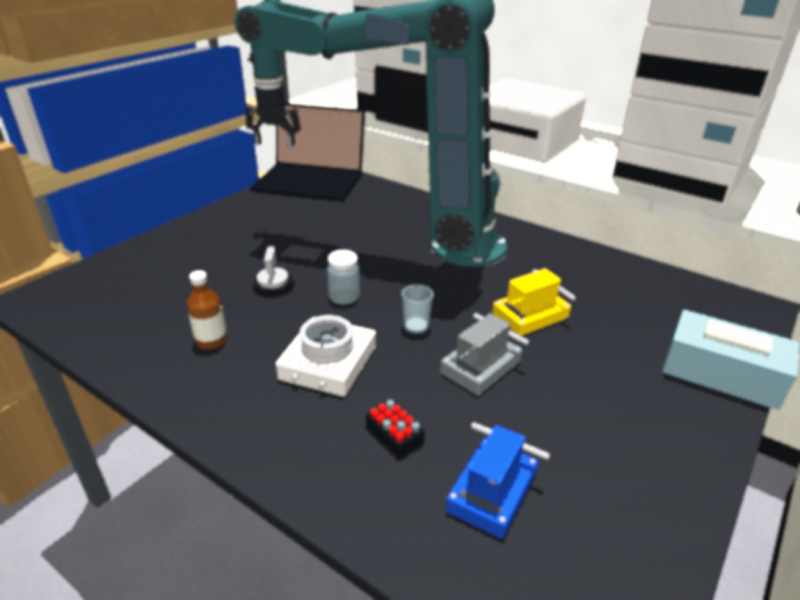

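View pics/side0.png

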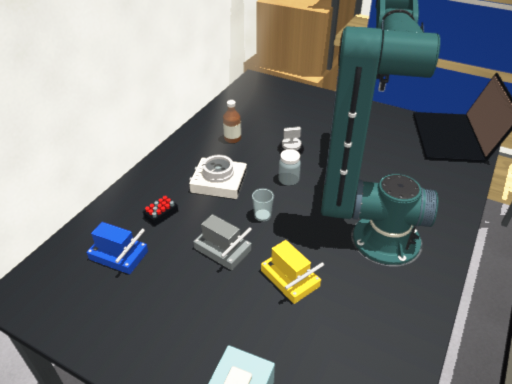

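The scene view shows the spanner on its rest (270,265 in 800x600 px), the detector collar (327,335), the grey box (482,352), the jar (344,278), the beaker (417,310), the bottle (207,320) and the rack (395,428). The side view agrees.

Run:
```python
from h import *
k=512/800
np.set_printoptions(precision=1,suppress=True)
S=lambda u,v,h:print(atz("scene",u*k,v*k,h))
for n,a in dict(grip=(270,250,95),head=(272,278,31),collar=(327,335,85),det1=(277,375,45),det2=(345,390,45),det3=(376,335,45),coverbarL=(473,318,71),coverbarR=(527,341,71),box1=(442,370,35),box2=(479,388,35),box3=(522,357,35),jar=(343,258,110),jarb=(344,298,0),beakertop=(417,292,90),bott=(198,276,170),bottb=(208,343,0),rack=(395,415,44)).items(): print(n,end=' ');S(*a)
print('side')
for n,a in dict(grip=(292,130,95),collar=(218,168,85),jar=(291,157,110),beaker=(263,197,90),bl=(250,229,71),br=(217,256,71)).items(): print(n,atz("side",*a))
for n in("scene","side"):
  C=cloud(n);
  for nm,c,r,lo,hi in (("grip",None,0,0,0),):pass
  z=C[...,2]; print(n,"bench z",np.median(z[(abs(C[...,0]-400)<400)&(abs(C[...,1])<500)&(abs(z)<15)]))
```

```text
grip [ 457.8 -299.6   95. ]
head [ 478.1 -281.7   31. ]
collar [621.1  28.   85. ]
det1 [737.5  -1.7  45. ]
det2 [691.3 131.9  45. ]
det3 [521.3  75.5  45. ]
coverbarL [376.1 226.7  71. ]
coverbarR [379.4 355.3  71. ]
box1 [522.9 243.2  35. ]
box2 [524.8 329.   35. ]
box3 [389.7 354.3  35. ]
jar [ 399.2 -115.3  110. ]
jarb [ 404.8 -113.1    0. ]
beakertop [388.9  89.2  90. ]
bott [ 710.1 -237.2  170. ]
bottb [ 719.  -238.9    0. ]
rack [687.2 246.1  44. ]
side
grip [ 465.5 -282.3   95. ]
collar [597.9  35.1  85. ]
jar [ 389.3 -110.6  110. ]
beaker [388.7  97.9  90. ]
bl [365.7 225.6  71. ]
br [397.1 363.8  71. ]
scene bench z 0.7265071257883164
side bench z 0.30418429988503703
```

>>> {"op": "play_rows", "data": {
  "commands": [
    [1,[3.1,-1.0,-0.2],[0,0,0]],
    [1,[3.1,-1.0,-0.2],[0,0,0]],
    [1,[3.1,-1.0,-0.2],[0,0,0]],
    [1,[3.1,-1.0,-0.2],[0,0,0]],
    [1,[3.1,-1.0,-0.2],[0,0,0]],
    [1,[3.1,-1.0,-0.2],[0,0,0]],
    [1,[3.1,-1.0,-0.2],[0,0,0]],
    [1,[3.1,-1.0,-0.2],[0,0,0]],
    [1,[3.1,-1.0,-0.2],[0,0,0]],
    [1,[3.1,-1.0,-0.2],[0,0,0]],
    [1,[0,0,0],[0,0,0]],
    [1,[0,0,0],[0,0,0]]
  ]
}}

```text
t: 1.15
ee_pos: [465.6, -286.1, 250.8]
tcp_rot: [0.978, 0.207, -0.0, -0.0]
ft_force: [-0.8, -0.3, 0.7]
finger_gap: 0.997
```

```bash
cat >> h.py <<'E'
def go(pos,yaw=None):
    """tool-frame shift (cm) to world pos, then yaw turn (deg about tool z), tool pointing down; yaw=tool x dir, rad"""
    o=sensors.get_obs(); r=R.from_quat(o["tcp_rot"]); M=r.as_matrix(); y0=np.arctan2(M[1,0],M[0,0])
    s=M.T@(np.array(pos)-o["ee_pos"])/10
    print("t %.2f pos %s yaw %.3f tiltz %s q %s"%(o["t"],np.round(o["ee_pos"],1),y0,np.round(M[:,2],3),np.round(o["qpos"],2)),"F",np.round(o["ft_force"],1),"gap %.3f"%o["finger_gap"])
    print("shift cm",np.round(s,2), "turn z deg", None if yaw is None else np.round(np.degrees([-(yaw-y0)]),1))
E
python3 - <<'E'
from h import *
im,d,m=snap("wrist"); go([465,-285,250])
cv2.imwrite("pics/w1.png",im[...,::-1])
C=cloud("wrist"); z=C[...,2]; 
s=(z>85)&(z<105); P=C[s]; print(P.shape, P.mean(0)); 
s2=(z>20)&(z<40)&(np.linalg.norm(C[...,:2]-P.mean(0)[:2],axis=-1)<60); print("head",C[s2].mean(0),np.median(C[s2][:,2]))
q=P[:,:2]; print(cv2.minAreaRect(q.astype(np.float32)),np.median(P[:,2]))
E
```

```text
t 1.20 pos [ 464.7 -287.1  250.8] yaw 0.415 tiltz [-0.001 -0.    -1.   ] q [-0.66  0.08  1.34 -0.    1.72  0.5 ] F [ 0.5 -0.1  0.4] gap 1.000
shift cm [ 0.11 -0.18  0.08] turn z deg None
(2063, 3) [ 448.7685943  -226.37406623   93.74447114]
head [ 463.40310719 -270.98035795   30.61301389] 30.63707952515597
((437.480224609375, -208.55093383789062), (68.29493713378906, 212.31430053710938), 23.432762145996094) 94.41312142536822
```

View pics/w1.png

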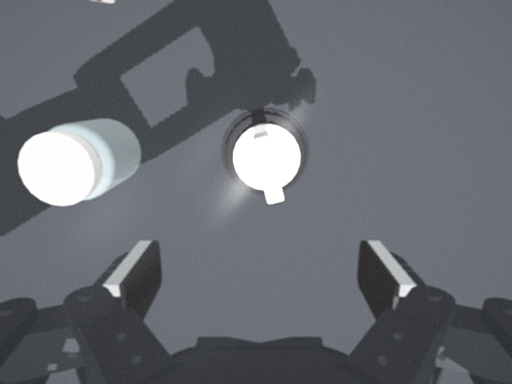

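The view shows the spanner head at (267,157), with its bar running from about (262,130) to (275,203). The jar is at (60,168).

Run:
```python
from h import *
np.set_printoptions(precision=1,suppress=True)
C=cloud("wrist"); z=C[...,2]
v,u=np.mgrid[:384,:512]
near=(u>215)&(u<330)&(v>90)&(v<225)
for lo,hi in((85,105),(24,40),(10,20)):
    s=near&(z>lo)&(z<hi); P=C[s]; 
    print(lo,len(P),P.mean(0),cv2.minAreaRect(P[:,:2].astype(np.float32)), np.median(z[s]))
    if lo==85: 
        # fit the bar axis
        w,V=np.linalg.eigh(np.cov(P[:,:2].T)); print("axis",np.degrees(np.arctan2(V[1,1],V[0,1])),w**.5)
    if lo==10:
        c=cv2.minEnclosingCircle(P[:,:2].astype(np.float32)); print(c)
s=near&(z>24)&(z<40); print(cv2.minEnclosingCircle(C[s][:,:2].astype(np.float32)))
im=np.load("wrist.npz")["im"][90:230,200:330,::-1]
cv2.imwrite("pics/w1c.png",cv2.resize(im,None,fx=4,fy=4,interpolation=cv2.INTER_CUBIC))
```

```text
85 1170 [ 472.7 -292.5   94.4] ((471.3962097167969, -293.4570617675781), (63.94738006591797, 15.998008728027344), 38.164634704589844) 94.52262435686754
axis -141.77480503479268 [ 4.6 18.6]
24 2392 [ 474.2 -292.6   30.6] ((472.03265380859375, -292.89373779296875), (71.73629760742188, 73.28660583496094), 38.314064025878906) 30.631393122454853
10 1613 [ 481.3 -284.3   15.6] ((472.91302490234375, -291.37890625), (91.38362884521484, 93.08647155761719), 33.97869110107422) 15.577796054105136
((471.9717712402344, -292.2337341308594), 46.99281692504883)
((471.29119873046875, -293.4541015625), 36.913700103759766)
```

Run:
```python
from h import *
go([471.4,-293.2,56],0.666)
```

```text
t 1.20 pos [ 464.7 -287.1  250.8] yaw 0.415 tiltz [-0.001 -0.    -1.   ] q [-0.66  0.08  1.34 -0.    1.72  0.5 ] F [ 0.5 -0.1  0.4] gap 1.000
shift cm [ 0.38  0.84 19.48] turn z deg [-14.4]
```

>>> {"op": "play_rows", "data": {
  "commands": [
    [1,[0.4,0.85,1.5],[0,0,-4.8]],
    [1,[0,0,2.5],[0,0,-4.8]],
    [1,[0,0,3.5],[0,0,-4.8]],
    [1,[0,0,3.5],[0,0,0]],
    [1,[0,0,3.5],[0,0,0]],
    [1,[0,0,2.0],[0,0,0]],
    [1,[0,0,1.5],[0,0,0]],
    [1,[0,0,1.0],[0,0,0]],
    [1,[0,0,0.5],[0,0,0]],
    [1,[0,0,0],[0,0,0]]
  ],
  "newtons": 80
}}

```text
t: 2.03
ee_pos: [470.8, -294.0, 55.4]
tcp_rot: [0.945, 0.326, -0.001, -0.001]
ft_force: [-0.8, 0.9, 0.5]
finger_gap: 1.0
```

Run:
```python
from h import *
go([471.4,-293.2,56],0.666)
```

```text
t 2.03 pos [ 470.8 -294.    55.4] yaw 0.664 tiltz [-0.002  0.001 -1.   ] q [-0.66  0.2   1.6  -0.    1.34  0.25] F [-0.8  0.9  0.5] gap 1.000
shift cm [ 0.1  -0.02 -0.06] turn z deg [-0.1]
```

>>> {"op": "play_rows", "data": {
  "commands": [
    [0,[0,0,0],[0,0,0]],
    [0,[0,0,0],[0,0,0]],
    [0,[0,0,0],[0,0,0]],
    [0,[0,0,0],[0,0,0]],
    [0,[0,0,0],[0,0,0]],
    [0,[0,0,0],[0,0,0]],
    [0,[0,0,0],[0,0,0]]
  ],
  "newtons": 80
}}

```text
t: 2.62
ee_pos: [472.2, -293.6, 57.0]
tcp_rot: [0.945, 0.327, 0.0, 0.0]
ft_force: [-0.8, -0.1, 3.0]
finger_gap: 0.177
```

Run:
```python
from h import *
go([460,-200,260],0.666)
M=R.from_quat(sensors.get_obs()["tcp_rot"]).as_matrix()
```

```text
t 2.62 pos [ 472.2 -293.6   57. ] yaw 0.665 tiltz [ 0.001 -0.    -1.   ] q [-0.66  0.2   1.6   0.    1.34  0.25] F [-0.8 -0.1  3. ] gap 0.177
shift cm [  4.83  -8.1  -20.3 ] turn z deg [-0.]
```

>>> {"op": "play_rows", "data": {
  "commands": [
    [0,[0,0,-1],[0,0,0]],
    [0,[0,0,-2.5],[0,0,0]],
    [0,[0,0,-3.5],[0,0,0]],
    [0,[0,0,-3.5],[0,0,0]],
    [0,[0,0,-3.5],[0,0,0]],
    [0,[0,0,-2.5],[0,0,0]],
    [0,[0.8,-0.5,-1],[0,0,0]],
    [0,[1.6,-1.1,0],[0,0,0]]
  ]
}}

```text
t: 3.28
ee_pos: [481.7, -267.9, 234.9]
tcp_rot: [0.946, 0.325, 0.002, 0.003]
ft_force: [-0.5, 0.2, -3.5]
finger_gap: 0.175
```

>>> {"op": "play_rows", "data": {
  "commands": [
    [0,[2.5,-1.8,0],[0,0,0]],
    [0,[2.5,-1.8,0],[0,0,0]],
    [0,[2.5,-1.8,0],[0,0,0]],
    [0,[2.5,-1.8,0],[0,0,0]],
    [0,[2.5,-1.8,0],[0,0,0]],
    [0,[2.5,-1.8,0],[0,0,0]],
    [0,[2.5,-1.8,0],[0,0,0]],
    [0,[2.5,-1.8,0],[0,0,0]],
    [0,[1.5,-1,0],[0,0,0]],
    [0,[0,0,0],[0,0,0]],
    [0,[0,0,0],[0,0,0]]
  ]
}}

```text
t: 4.2
ee_pos: [554.3, -10.8, 229.5]
tcp_rot: [0.945, 0.328, -0.002, -0.001]
ft_force: [0.7, -0.5, -2.0]
finger_gap: 0.177
```

Run:
```python
from h import *
im,d,m=snap("wrist"); go([555,-13,230],0.666)
np.set_printoptions(precision=1,suppress=True)
cv2.imwrite("pics/w2.png",cv2.resize(im[:,:,::-1],(800,600),interpolation=cv2.INTER_CUBIC))
C=cloud("wrist"); z=C[...,2]
for lo,hi in((80,90),(70,79),(55,65)):
    s=(z>lo)&(z<hi)&(np.linalg.norm(C[...,:2]-[610,30],axis=-1)<75); P=C[s]
    print(lo,len(P),np.median(P,0),cv2.minEnclosingCircle(P[:,:2].astype(np.float32)) if len(P) else 0)
```

```text
t 4.25 pos [554.3 -11.9 229.8] yaw 0.666 tiltz [-0.003 -0.    -1.   ] q [-0.12  0.1   1.36 -0.    1.68  0.78] F [ 0.4 -0.2 -2.8] gap 0.180
shift cm [-0.01  0.13 -0.02] turn z deg [0.]
80 3904 [622.2  22.3  84.4] ((613.2915649414062, 14.908646583557129), 52.9820556640625)
70 7022 [615.4  16.   74.7] ((613.1911010742188, 14.659575462341309), 44.197811126708984)
55 714 [613.4  15.   60.8] ((612.20263671875, 19.78960609436035), 43.6736946105957)
```

View pics/w2.png

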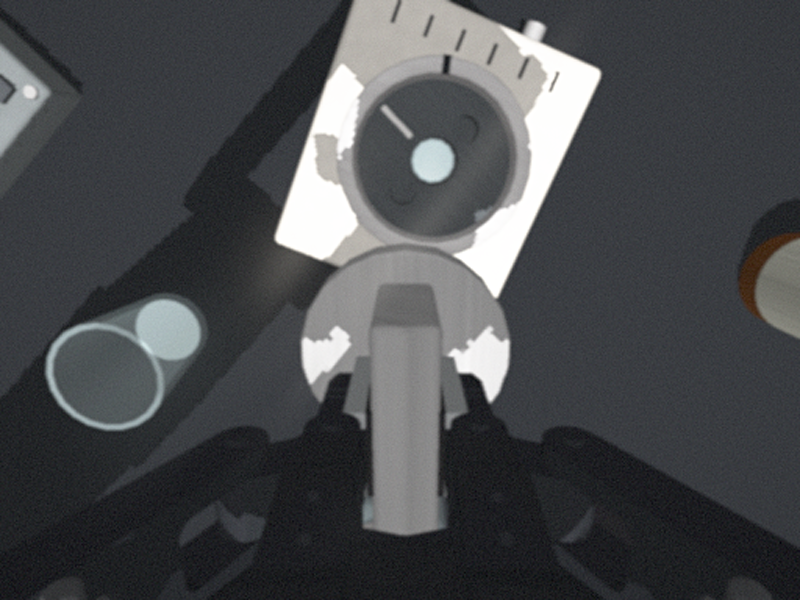

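The image shows the ring with its white line from (383,107) to (410,137) and the holes at (468,128) and (402,192). The dark rim mark is at (446,64), and the beaker is at lower left. The spanner hangs straight.

Run:
```python
from h import *
k=.64; c=np.array([613.2,14.8])
A=lambda u,v,h:np.degrees(np.arctan2(*(atz("wrist",u*k,v*k,h)[:2]-c)[::-1]))
for p in((383,107),(410,137)): print("white",A(*p,75))
for p in((446,56),(446,72)): print("dark",A(*p,85))
h1,h2=atz("wrist",468*k,128*k,75),atz("wrist",402*k,192*k,75)
print("holes",h1,h2,(h1+h2)/2,np.linalg.norm(h1-h2),np.degrees(np.arctan2(*(h1-h2)[1::-1])))
# spanner in the hand: bar top fit
C=cloud("wrist"); v,u=np.mgrid[:384,:512]; z=C[...,2]; print("bar top z",np.median(z[215:330,245:275]))
s=(u>225)&(u<290)&(v>200)&(v<345)&(abs(z-np.median(z[215:330,245:275]))<5)
P=C[s]; print(cv2.minAreaRect(P[:,:2].astype(np.float32)))
s=(u>180)&(u<335)&(v>150)&(v<260)&(abs(z-(np.median(z[215:330,245:275])-64))<4); P=C[s]; print("head",len(P),cv2.minEnclosingCircle(P[:,:2].astype(np.float32)),P[:,2].mean())
im=np.load("wrist.npz")["im"][25:160,210:350,::-1]
cv2.imwrite("pics/w2c.png",cv2.resize(im,None,fx=4,fy=4,interpolation=cv2.INTER_CUBIC))
```

```text
white 82.99620895914025
white 84.65175680768827
dark 32.511048350348744
dark 31.321636545198658
holes [638.20240651  10.66079044  75.        ] [588.77446517  17.69832225  75.        ] [613.48843584  14.17955634  75.        ] 49.92642826026743 -8.103288064535272
bar top z 267.1138419845345
((559.2608032226562, -8.179695129394531), (53.548988342285156, 22.90965461730957), 44.405826568603516)
head 6485 ((554.7078857421875, -11.86712646484375), 36.918251037597656) 202.99726031965827
```

View pics/w2c.png

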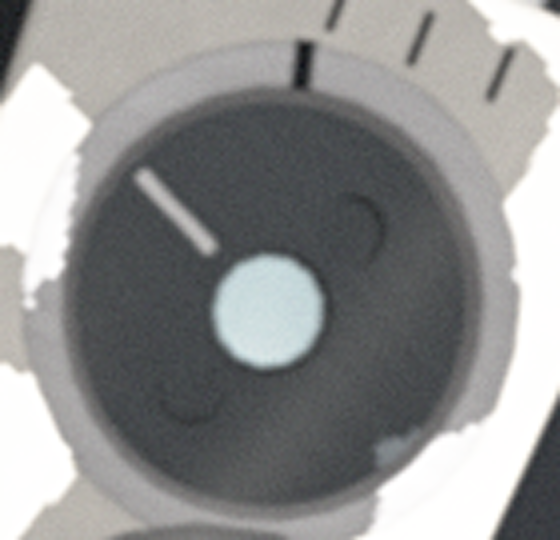

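>>> {"op": "play_rows", "data": {
  "commands": [
    [0,[2.1,0.5,0],[0,0,0]],
    [0,[2.1,0.5,0],[0,0,0]],
    [0,[2.1,0.55,0],[0,0,0]],
    [0,[0,0,0.8],[0,0,-7.1]],
    [0,[0,0,0.8],[0,0,-7.1]],
    [0,[0,0,0.8],[0,0,-7.1]],
    [0,[0,0,0.8],[0,0,-7.1]],
    [0,[0,0,0.8],[0,0,-7.1]],
    [0,[0,0,0.8],[0,0,-7.1]],
    [0,[0,0,0.8],[0,0,-7.1]],
    [0,[0,0,0.8],[0,0,-7.1]],
    [0,[0,0,0.8],[0,0,-7.1]]
  ]
}}

```text
t: 5.25
ee_pos: [613.5, 12.8, 158.2]
tcp_rot: [0.628, 0.778, -0.001, -0.0]
ft_force: [0.1, 0.8, -3.0]
finger_gap: 0.178
```

>>> {"op": "play_rows", "data": {
  "commands": [
    [0,[0,0,0.8],[0,0,-7.1]],
    [0,[0,0,0],[0,0,-7.1]],
    [0,[0,0,0],[0,0,-7.1]],
    [0,[0,0,0],[0,0,-7.1]],
    [0,[0,0,0],[0,0,-7.1]],
    [0,[0,0,0],[0,0,-7.1]],
    [0,[0,0,0],[0,0,-7.1]],
    [0,[0,0,0],[0,0,-7.1]],
    [0,[0,0,0],[0,0,-7.1]],
    [0,[0,0,0],[0,0,-7.1]],
    [0,[0,0,0],[0,0,0]]
  ]
}}

```text
t: 6.17
ee_pos: [613.6, 12.9, 150.6]
tcp_rot: [0.061, 0.998, -0.0, -0.001]
ft_force: [-0.3, 0.8, -2.7]
finger_gap: 0.179
```

Run:
```python
from h import *
go([613.3,14.6,150],np.radians(173))
```

```text
t 6.17 pos [613.6  12.9 150.6] yaw 3.019 tiltz [-0.001 -0.    -1.   ] q [-0.07  0.26  1.34 -0.    1.55 -1.52] F [-0.3  0.8 -2.7] gap 0.179
shift cm [0.05 0.17 0.06] turn z deg [-0.]
```

>>> {"op": "play_rows", "data": {
  "commands": [
    [0,[0.05,0.17,0.4],[0,0,0]],
    [0,[0,0,0.7],[0,0,0]],
    [0,[0,0,0.7],[0,0,0]],
    [0,[0,0,0.4],[0,0,0]],
    [0,[0,0,0.3],[0,0,0]],
    [0,[0,0,0.3],[0,0,0]],
    [0,[0,0,0.3],[0,0,0]],
    [0,[0,0,0],[0,0,0]]
  ]
}}

```text
t: 6.83
ee_pos: [613.5, 16.2, 119.5]
tcp_rot: [0.061, 0.998, -0.0, -0.001]
ft_force: [0.2, 0.4, -2.5]
finger_gap: 0.18
```

Run:
```python
from h import *
go([613.3,14.6,119.5],np.radians(173))
print(sensors.get_obs()["ft_torque"])
```

```text
t 6.83 pos [613.5  16.2 119.5] yaw 3.019 tiltz [-0.001 -0.    -1.   ] q [-0.07  0.27  1.38 -0.    1.49 -1.51] F [ 0.2  0.4 -2.5] gap 0.180
shift cm [-0.   -0.16 -0.  ] turn z deg [0.]
[-0.02523254 -0.04766974  0.02269382]
```

>>> {"op": "play_rows", "data": {
  "commands": [
    [0,[0,0,0],[0,0,5]],
    [0,[0,0,0],[0,0,5]],
    [0,[0,0,0],[0,0,5]],
    [0,[0,0,0],[0,0,5]],
    [0,[0,0,0],[0,0,5]],
    [0,[0,0,0],[0,0,5]],
    [0,[0,0,0],[0,0,5]],
    [0,[0,0,0],[0,0,5]],
    [0,[0,0,0],[0,0,5]],
    [0,[0,0,0],[0,0,5]],
    [0,[0,0,0],[0,0,5]]
  ]
}}

```text
t: 7.75
ee_pos: [613.3, 15.3, 120.3]
tcp_rot: [0.517, 0.856, -0.001, -0.0]
ft_force: [-0.4, -2.3, -2.5]
finger_gap: 0.177
```

Run:
```python
from h import *
go([613.3,14.6,119.5],np.radians(113))
print(sensors.get_obs()["ft_torque"])
```

```text
t 7.75 pos [613.3  15.3 120.3] yaw 2.055 tiltz [-0.001 -0.002 -1.   ] q [-0.07  0.27  1.38 -0.    1.49 -0.55] F [-0.4 -2.3 -2.5] gap 0.177
shift cm [-0.06 -0.04  0.08] turn z deg [4.8]
[-0.36655812  0.26392937  0.20325311]
```

>>> {"op": "play_rows", "data": {
  "commands": [
    [0,[0,0,0],[0,0,2]],
    [0,[0,0,0],[0,0,2]],
    [0,[0,0,0],[0,0,0]]
  ]
}}

```text
t: 8.0
ee_pos: [613.3, 15.4, 120.3]
tcp_rot: [0.545, 0.839, -0.001, -0.0]
ft_force: [-1.5, -3.4, -2.9]
finger_gap: 0.178
```

Run:
```python
from h import *
go([613.3,14.6,119.5],np.radians(113))
print(sensors.get_obs()["ft_torque"])
```

```text
t 8.00 pos [613.3  15.4 120.3] yaw 1.990 tiltz [-0.001 -0.002 -1.   ] q [-0.07  0.27  1.38 -0.    1.49 -0.49] F [-1.5 -3.4 -2.9] gap 0.178
shift cm [-0.07 -0.03  0.08] turn z deg [1.]
[-0.44482225  0.36855036  0.31855289]
```

>>> {"op": "play_rows", "data": {
  "commands": [
    [0,[0,0,0],[0,0,2]],
    [0,[0,0,0],[0,0,0]]
  ]
}}

```text
t: 8.17
ee_pos: [613.3, 15.4, 120.3]
tcp_rot: [0.558, 0.83, -0.001, 0.0]
ft_force: [-2.9, -2.9, -2.3]
finger_gap: 0.176
```

Run:
```python
from h import *
go([613.3,14.6,119.5],np.radians(113))
print(sensors.get_obs()["ft_torque"])
```

```text
t 8.17 pos [613.3  15.4 120.3] yaw 1.958 tiltz [-0.001 -0.002 -1.   ] q [-0.07  0.27  1.38 -0.    1.49 -0.45] F [-2.9 -2.9 -2.3] gap 0.176
shift cm [-0.07 -0.03  0.08] turn z deg [-0.8]
[-0.61541815  0.49164947  1.14501203]
```

>>> {"op": "play_rows", "data": {
  "commands": [
    [0,[0,0,0],[0,0,0.8]],
    [0,[0,0,0],[0,0,0]],
    [0,[0,0,0],[0,0,-3]],
    [0,[0,0,0],[0,0,-3]],
    [0,[0,0,-0.5],[0,0,0]],
    [0,[0,0,-1.2],[0,0,0]],
    [0,[0,0,-3],[0,0,0]],
    [0,[0,0,-3.5],[0,0,0]],
    [0,[0,0,-3],[0,0,0]],
    [0,[0,0,0],[0,0,0]]
  ]
}}

```text
t: 9.0
ee_pos: [617.7, 16.5, 243.5]
tcp_rot: [0.522, 0.853, 0.005, 0.008]
ft_force: [1.0, -0.2, -0.4]
finger_gap: 0.174
```

Run:
```python
from h import *
go([613.3-55,14.6-70,231],0.666)
print(sensors.get_obs()["ft_torque"])
im,d,m=snap("wrist")
cv2.imwrite("pics/w3.png",im[:,:,::-1])
```

```text
t 9.00 pos [617.7  16.5 243.5] yaw 2.044 tiltz [ 0.019  0.    -1.   ] q [-0.07  0.22  1.19  0.    1.71 -0.54] F [ 1.  -0.2 -0.4] gap 0.174
shift cm [-3.68 -8.59  1.14] turn z deg [79.]
[ 0.01179902 -0.04049827 -0.06593046]
```

>>> {"op": "play_rows", "data": {
  "commands": [
    [0,[-1.5,0,0],[0,0,0]],
    [0,[-2,-0.2,0],[0,0,0]],
    [0,[-2,-0.2,0],[0,0,0]],
    [0,[-1.4,0,0],[0,0,0]],
    [0,[0,0,0],[0,0,0]]
  ]
}}

```text
t: 9.47
ee_pos: [642.3, -50.3, 229.6]
tcp_rot: [0.523, 0.852, -0.001, -0.001]
ft_force: [0.5, 0.1, -2.6]
finger_gap: 0.175
```

Run:
```python
from h import *
im,d,m=snap("wrist"); go([472,-293,200])
cv2.imwrite("pics/w3.png",cv2.resize(im[:,:,::-1],(800,600)))
```

```text
t 9.52 pos [641.8 -48.6 230. ] yaw 2.043 tiltz [-0.003  0.001 -1.   ] q [-0.16  0.3   1.12  0.    1.72 -0.64] F [ 0.6  0.7 -2.5] gap 0.176
shift cm [-14.06 -26.23   3.03] turn z deg None
```

View pics/w3.png

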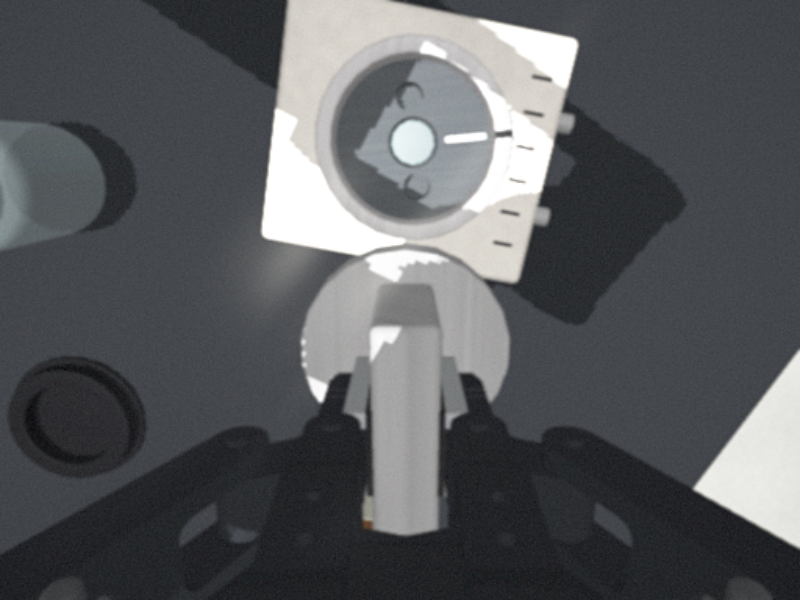

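The white line meets the dark mark at about (490-505,136), so the ring is home. The spanner is still straight in the hand. Now back to the rest.

>>> {"op": "play_rows", "data": {
  "commands": [
    [0,[-0.6,-1.1,0],[0,0,0]],
    [0,[-1.4,-2.6,0],[0,0,0]],
    [0,[-1.6,-3.0,0],[0,0,0]],
    [0,[-1.6,-3.0,0],[0,0,0]],
    [0,[-1.6,-3.0,0],[0,0,0]],
    [0,[-1.6,-3.0,0.5],[0,0,0]],
    [0,[-1.6,-3.0,1],[0,0,0]],
    [0,[-1.6,-3.0,1],[0,0,0]],
    [0,[-1.4,-2.6,1],[0,0,0]],
    [0,[-1.06,-1.93,2],[0,0,0]],
    [0,[0,0,2.5],[0,0,0]],
    [0,[0,0,2.5],[0,0,0]]
  ]
}}

```text
t: 10.52
ee_pos: [471.6, -293.1, 127.3]
tcp_rot: [0.522, 0.853, -0.0, 0.001]
ft_force: [0.6, 0.3, -2.7]
finger_gap: 0.178
```

>>> {"op": "play_rows", "data": {
  "commands": [
    [0,[0,0,2],[0,0,0]],
    [0,[0,0,1],[0,0,0]],
    [0,[0,0,0],[0,0,0]]
  ]
}}

```text
t: 10.77
ee_pos: [470.7, -290.2, 94.1]
tcp_rot: [0.521, 0.854, 0.0, -0.003]
ft_force: [0.3, -0.1, -2.7]
finger_gap: 0.177
```

Run:
```python
from h import *
go([472,-293,58.5])
import time
P=[sensors.get_obs()["ee_pos"]]
```

```text
t 10.77 pos [ 470.7 -290.2   94.1] yaw 2.046 tiltz [-0.005  0.004 -1.   ] q [-0.66  0.17  1.56  0.    1.42 -1.13] F [ 0.3 -0.1 -2.7] gap 0.177
shift cm [-0.33 -0.    3.56] turn z deg None
```

>>> {"op": "play_rows", "data": {
  "commands": [
    [0,[-0.1,0,1.2],[0,0,0]],
    [0,[0,0,1.2],[0,0,0]],
    [0,[0,0,0.6],[0,0,0]],
    [0,[0,0,0.3],[0,0,0]],
    [0,[0,0,0.2],[0,0,0]],
    [0,[0,0,0.1],[0,0,0]],
    [0,[0,0,0],[0,0,0]]
  ]
}}

```text
t: 11.35
ee_pos: [473.5, -293.1, 61.6]
tcp_rot: [0.521, 0.854, -0.0, 0.0]
ft_force: [0.6, 0.8, -1.9]
finger_gap: 0.175
```

Run:
```python
from h import *
go([472,-293,58])
```

```text
t 11.35 pos [ 473.5 -293.1   61.6] yaw 2.046 tiltz [ 0. -0. -1.] q [-0.66  0.2   1.59 -0.    1.35 -1.13] F [ 0.6  0.8 -1.9] gap 0.175
shift cm [ 0.08 -0.13  0.36] turn z deg None
```

>>> {"op": "play_rows", "data": {
  "commands": [
    [0,[0,0,0.2],[0,0,0]],
    [0,[0,0,0.1],[0,0,0]],
    [0,[0,0,0],[0,0,0]]
  ]
}}

```text
t: 11.6
ee_pos: [473.3, -292.9, 58.3]
tcp_rot: [0.521, 0.854, -0.0, 0.0]
ft_force: [-0.2, 0.0, -2.2]
finger_gap: 0.171
```

Run:
```python
from h import *
go([472,-293,58])
```

```text
t 11.60 pos [ 473.3 -292.9   58.3] yaw 2.046 tiltz [ 0. -0. -1.] q [-0.66  0.2   1.6  -0.    1.35 -1.13] F [-0.2  0.  -2.2] gap 0.171
shift cm [ 0.05 -0.12  0.03] turn z deg None
```

>>> {"op": "play_rows", "data": {
  "commands": [
    [0,[0,0,0.1],[0,0,0]],
    [0,[0,0,0.05],[0,0,0]],
    [0,[0,0,0],[0,0,0]]
  ]
}}

```text
t: 11.85
ee_pos: [473.4, -293.1, 57.1]
tcp_rot: [0.521, 0.854, -0.0, 0.0]
ft_force: [-0.7, 0.4, -2.9]
finger_gap: 0.173
```

>>> {"op": "play_rows", "data": {
  "commands": [
    [0.4,[0,0,0],[0,0,0]],
    [0.7,[0,0,0],[0,0,0]],
    [1,[0,0,0],[0,0,0]],
    [1,[0,0,0],[0,0,0]],
    [1,[0,0,0],[0,0,0]],
    [1,[0,0,-1],[0,0,0]],
    [1,[0,0,-2],[0,0,0]],
    [1,[0,0,-3],[0,0,0]],
    [1,[0,0,-3.5],[0,0,0]],
    [1,[0,0,-3.5],[0,0,0]],
    [1,[0,0,-3.5],[0,0,0]],
    [1,[0,0,-2.5],[0,0,0]]
  ]
}}

```text
t: 12.85
ee_pos: [473.8, -293.3, 251.9]
tcp_rot: [0.521, 0.854, -0.0, 0.003]
ft_force: [0.5, -0.5, 0.4]
finger_gap: 0.999
```

Run:
```python
from h import *
np.set_printoptions(precision=1,suppress=True)
im,d,m=snap("wrist"); go([410,297,300],0)
C=cloud("wrist"); z=C[...,2]
n=np.linalg.norm(C[...,:2]-[472,-292.5],axis=-1)<60
for lo,hi in((85,105),(24,40),(10,20)):
    P=C[n&(z>lo)&(z<hi)]; print(lo,len(P),cv2.minAreaRect(P[:,:2].astype(np.float32)),np.median(P[:,2]),P[:,2].std())
cv2.imwrite("pics/w4.png",im[:,:,::-1])
```

```text
t 12.90 pos [ 475.4 -294.5  257.4] yaw 2.046 tiltz [ 0. -0. -1.] q [-0.7  0.1  1.3 -0.   1.7 -1.1] F [ 0.7 -0.3  3.9] gap 0.998
shift cm [55.5 21.3 -4.9] turn z deg [117.2]
85 1154 ((473.9900207519531, -293.6889343261719), (15.676238059997559, 63.5797119140625), 27.484384536743164) 94.4980926316882 0.9919427473105048
24 2381 ((473.4966125488281, -292.920166015625), (72.49298095703125, 71.06611633300781), 27.912555694580078) 30.539691270732135 0.8252616712374621
10 1664 ((471.5752258300781, -290.48004150390625), (93.14937591552734, 91.01066589355469), 26.964771270751953) 15.493123200539117 0.8885096242640506
```

The spanner is on its rest, 2-3 mm off axis with its height correct. Next the switch box.

>>> {"op": "play_rows", "data": {
  "commands": [
    [1,[1.5,0.7,-0.5],[0,0,0]],
    [1,[3.0,1.3,-0.5],[0,0,0]],
    [1,[3.5,1.55,-0.5],[0,0,0]],
    [1,[3.5,1.55,-0.5],[0,0,0]],
    [1,[3.5,1.55,-0.5],[0,0,0]],
    [1,[3.5,1.55,-0.5],[0,0,0]],
    [1,[3.5,1.55,-0.3],[0,0,0]],
    [1,[3.5,1.55,0],[0,0,0]],
    [1,[3.5,1.55,0],[0,0,0]],
    [1,[3.5,1.55,0],[0,0,0]],
    [1,[3.5,1.55,0],[0,0,0]],
    [1,[3.5,1.55,0],[0,0,0]]
  ]
}}

```text
t: 13.9
ee_pos: [446.8, 140.6, 279.6]
tcp_rot: [0.521, 0.854, -0.0, -0.0]
ft_force: [0.5, -0.1, -0.5]
finger_gap: 1.005
```

>>> {"op": "play_rows", "data": {
  "commands": [
    [1,[3.5,1.55,0],[0,0,0]],
    [1,[3.5,1.55,0],[0,0,0]],
    [1,[3.5,1.55,0],[0,0,0]],
    [1,[3.1,1.4,0],[0,0,0]],
    [1,[0,0,0],[0,0,7]],
    [1,[0,0,0],[0,0,7]],
    [1,[0,0,0],[0,0,7]],
    [1,[0,0,0],[0,0,7]],
    [1,[0,0,0],[0,0,6.5]],
    [1,[0,0,0],[0,0,0]]
  ]
}}

```text
t: 14.73
ee_pos: [438.8, 287.3, 279.3]
tcp_rot: [0.751, 0.66, -0.001, -0.0]
ft_force: [0.7, -0.6, -0.2]
finger_gap: 1.002
```

Run:
```python
from h import *
np.set_printoptions(precision=1,suppress=True)
im,d,m=snap("wrist"); go([440,285,290],1.44)
cv2.imwrite("pics/w5.png",cv2.resize(im[:,:,::-1],(800,600)))
C=cloud("wrist"); z=C[...,2]
for nm,lo,hi in(("cover top",96,106),("boxtop",30,39),("bar",66,79)):
    P=C[(z>lo)&(z<hi)&(C[...,0]>330)&(C[...,0]<580)&(C[...,1]>190)&(C[...,1]<400)]; print(nm,len(P),cv2.minAreaRect(P[:,:2].astype(np.float32)),np.median(P,0))
```

```text
t 14.78 pos [439.  287.2 279.4] yaw 1.447 tiltz [-0. -0. -1.] q [0.5 0.  1.3 0.  1.8 0.6] F [ 0.1  0.  -0.1] gap 0.998
shift cm [-0.2  0.1 -1.1] turn z deg [0.4]
cover top 5463 ((436.653564453125, 281.5118408203125), (52.257476806640625, 106.14380645751953), 82.30706024169922) [436.5 282.7 100.6]
boxtop 3524 ((433.7840270996094, 282.3562316894531), (99.16321563720703, 150.22080993652344), 82.55438995361328) [446.3 314.3  34.6]
bar 1177 ((406.9223937988281, 273.53955078125), (128.07601928710938, 123.33566284179688), 61.295806884765625) [379.5 305.3  74.8]
```

View pics/w5.png

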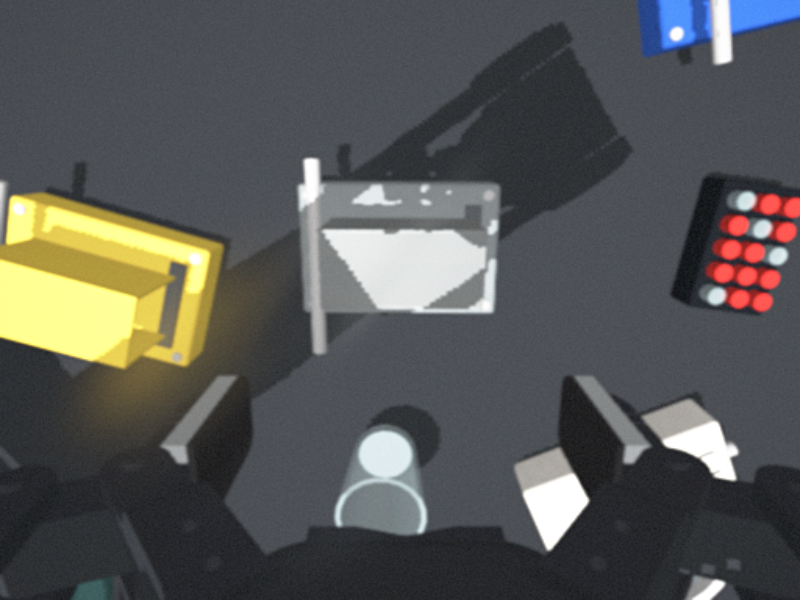

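The grey box is centred near (400,248) with its bar at left from (312,158) to (320,350). The box centre is (433.8,282.4) with yaw -7.5 deg. I'll pinch the bar's +y end.

>>> {"op": "play_rows", "data": {
  "commands": [
    [0.6,[0.8,-1.0,1.5],[0,0,0.4]],
    [0.5,[1.3,-1.7,3],[0,0,0]],
    [0.5,[1.3,-1.7,3],[0,0,0]],
    [0.5,[1.3,-1.7,3],[0,0,0]],
    [0.5,[0,0,2.5],[0,0,0]],
    [0.5,[0,0,2],[0,0,0]],
    [0.5,[0,0,0],[0,0,0]]
  ]
}}

```text
t: 15.37
ee_pos: [382.0, 339.9, 124.2]
tcp_rot: [0.752, 0.659, -0.006, -0.001]
ft_force: [0.0, 0.6, -0.5]
finger_gap: 0.5
```

Run:
```python
from h import *
np.set_printoptions(precision=1,suppress=True)
im,d,m=snap("wrist"); go([384.1,341.4,54],1.440)
print(proj("wrist",[384.1,341.4,71]),proj("wrist",[386.2,357.2,71]))
cv2.imwrite("pics/w6.png",im[:,:,::-1])
```

```text
t 15.42 pos [383.6 340.6 127. ] yaw 1.439 tiltz [-0. -0. -1.] q [0.6 0.1 1.6 0.  1.5 0.8] F [0.7 0.1 0.8] gap 0.499
shift cm [0.1 0.1 7.3] turn z deg [-0.]
(np.float64(261.94661332184), np.float64(204.93934503576716)) (np.float64(262.05798864903534), np.float64(180.15794416271984))
```

View pics/w6.png

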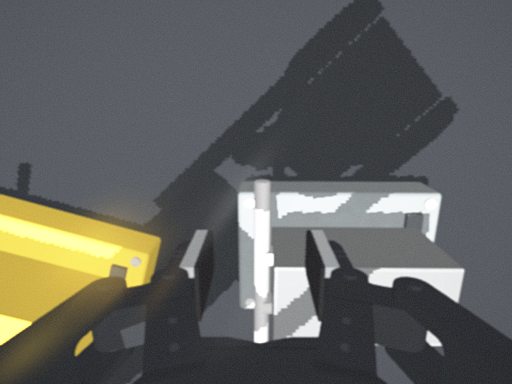

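The bar end is seen at (263,181), where predicted, and the bar is centred between the jaws. Descend and pinch.

>>> {"op": "play_rows", "data": {
  "commands": [
    [0.5,[0.1,0.05,2],[0,0,0]],
    [0.5,[0,0,2.3],[0,0,0]],
    [0.5,[0,0,2],[0,0,0]],
    [0.5,[0,0,0.9],[0,0,0]],
    [0,[0,0,0],[0,0,0]],
    [0,[0,0,0],[0,0,0]],
    [0,[0,0,0],[0,0,0]],
    [0,[0,0,0],[0,0,0]],
    [0,[0,0,0],[0,0,0]]
  ],
  "newtons": 30
}}

```text
t: 16.17
ee_pos: [383.7, 343.6, 59.4]
tcp_rot: [0.753, 0.658, -0.002, -0.003]
ft_force: [-9.2, 1.3, 3.1]
finger_gap: 0.101
```

Run:
```python
from h import *
np.set_printoptions(precision=1,suppress=True)
go([384.1,341.4,54],1.440)
r=np.hypot(112,30); a0=np.arctan2(30,-112)
th=np.r_[np.linspace(0,1.7,21)]
p=np.c_[r*np.cos(a0-th),r*np.sin(a0-th)]
print(np.round(np.c_[th[1:],np.diff(p,axis=0)/10],2).tolist())
```

```text
t 16.17 pos [383.7 343.6  59.4] yaw 1.437 tiltz [-0.  0. -1.] q [0.6 0.1 1.7 0.  1.3 0.8] F [-9.2  1.3  3.1] gap 0.101
shift cm [-0.2  0.1  0.5] turn z deg [-0.2]
[[0.08, 0.3, 0.94], [0.17, 0.37, 0.91], [0.26, 0.45, 0.88], [0.34, 0.52, 0.84], [0.42, 0.59, 0.79], [0.51, 0.66, 0.73], [0.6, 0.72, 0.68], [0.68, 0.77, 0.61], [0.76, 0.82, 0.55], [0.85, 0.86, 0.47], [0.94, 0.9, 0.4], [1.02, 0.93, 0.32], [1.1, 0.96, 0.24], [1.19, 0.97, 0.16], [1.27, 0.98, 0.08], [1.36, 0.99, -0.01], [1.44, 0.98, -0.09], [1.53, 0.97, -0.17], [1.61, 0.95, -0.26], [1.7, 0.93, -0.34]]
```

>>> {"op": "play_rows", "data": {
  "commands": [
    [0,[0,0.3,-0.94],[0,0,0]],
    [0,[0,0.37,-0.91],[0,0,0]],
    [0,[0,0.45,-0.88],[0,0,0]],
    [0,[0,0.52,-0.84],[0,0,0]],
    [0,[0,0.59,-0.79],[0,0,0]],
    [0,[0,0.66,-0.73],[0,0,0]],
    [0,[0,0.72,-0.68],[0,0,0]],
    [0,[0,0.77,-0.61],[0,0,0]],
    [0,[0,0.82,-0.55],[0,0,0]],
    [0,[0,0.86,-0.47],[0,0,0]]
  ]
}}

```text
t: 17.0
ee_pos: [445.2, 335.5, 137.0]
tcp_rot: [0.752, 0.659, 0.001, -0.001]
ft_force: [-2.2, -3.5, 2.8]
finger_gap: 0.095
```

>>> {"op": "play_rows", "data": {
  "commands": [
    [0,[0,0.9,-0.4],[0,0,0]],
    [0,[0,0.93,-0.32],[0,0,0]],
    [0,[0,0.96,-0.24],[0,0,0]],
    [0,[0,0.97,-0.16],[0,0,0]],
    [0,[0,0.98,-0.08],[0,0,0]],
    [0,[0,0.99,0.01],[0,0,0]],
    [0,[0,0.98,0.09],[0,0,0]],
    [0,[0,0.97,0.17],[0,0,0]],
    [0,[0,0.95,0.26],[0,0,0]],
    [0,[0,0.93,0.34],[0,0,0]],
    [0,[0,0,0],[0,0,0]]
  ]
}}

```text
t: 17.92
ee_pos: [543.6, 322.0, 133.9]
tcp_rot: [0.753, 0.658, 0.001, 0.0]
ft_force: [2.0, 3.5, 2.2]
finger_gap: 0.103
```

Run:
```python
from h import *
np.set_printoptions(precision=1,suppress=True)
go([384.1,341.4,54],1.440)
```

```text
t 17.92 pos [543.6 322.  133.9] yaw 1.436 tiltz [ 0.  0. -1.] q [0.4 0.3 1.3 0.  1.5 0.6] F [2.  3.5 2.2] gap 0.103
shift cm [ -0.2 -16.1   8. ] turn z deg [-0.2]
```

>>> {"op": "play_rows", "data": {
  "commands": [
    [0.4,[0,0,0],[0,0,0]],
    [0.4,[0,0,0],[0,0,0]],
    [0.4,[0,0,0],[0,0,0]],
    [0.4,[0,0,-2],[0,0,0]],
    [0.4,[0,0,-3],[0,0,0]],
    [0.4,[0,0,-3.5],[0,0,0]],
    [0.2,[-1.0,-3.5,0],[0,0,0]],
    [0,[-1.0,-3.8,0],[0,0,0]],
    [0,[-1.0,-3.8,0],[0,0,0]],
    [0,[-1.0,-3.8,0],[0,0,0]],
    [0,[0,-1.5,0],[0,0,0]],
    [0,[0,0,0],[0,0,0]]
  ]
}}

```text
t: 18.92
ee_pos: [370.3, 303.8, 220.5]
tcp_rot: [0.752, 0.659, 0.0, 0.0]
ft_force: [0.4, 0.8, 0.9]
finger_gap: -0.002
```

Run:
```python
from h import *
np.set_printoptions(precision=1,suppress=True)
im,d,m=snap("wrist"); im2=snap("scene")[0]
go([379.3,289.6,67],1.440)
C=cloud("wrist");z=C[...,2]; B=(C[...,:2]-[433.8,282.4])@np.array([[.9914,.1305],[-.1305,.9914]])
s=(abs(B[...,1])<15)&(z>60)&(z<100)&(abs(B[...,0])<45); P=np.c_[B[s],z[s]]; print("ball",len(P),np.median(P,0),P.max(0) if len(P) else 0)
cv2.imwrite("pics/w7.png",np.hstack([cv2.resize(im,(448,336)),im2[170:300,230:360].repeat(2,0).repeat(2,1)[:336][:, :350] if 0 else cv2.resize(im2[150:290,240:380],(336,336))])[:,:,::-1])
```

```text
t 19.02 pos [373.5 304.  220.4] yaw 1.437 tiltz [ 0. -0. -1.] q [ 0.6 -0.1  1.6 -0.   1.7  0.7] F [-0.  -0.   0.4] gap -0.004
shift cm [-1.4  0.7 15.3] turn z deg [-0.2]
ball 306 [-19.6   1.6  83.3] [-4.7  7.4 88.2]
```

View pics/w7.png

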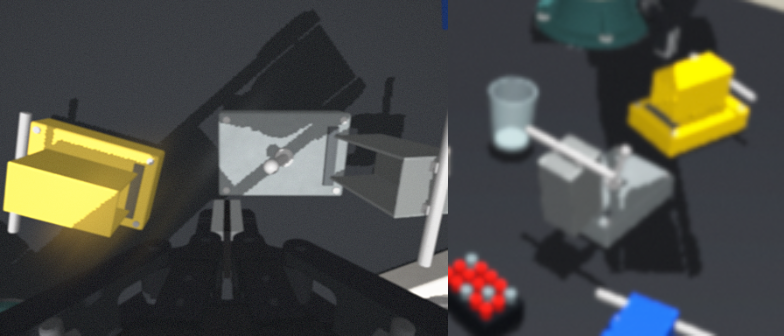

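The cover stands open at right and the toggle ball is seen at (270,165), leaning to the front. It measures -20 mm in box x.

>>> {"op": "play_rows", "data": {
  "commands": [
    [0,[-0.6,0.3,2],[0,0,0]],
    [0,[-0.7,0.3,3.5],[0,0,0]],
    [0,[0,0,3.5],[0,0,0]],
    [0,[0,0,3.3],[0,0,0]],
    [0,[0,0,2],[0,0,0]],
    [0,[0,0,1],[0,0,0]],
    [0,[0,0,0],[0,0,0]],
    [0,[0,0.8,0],[0,0,0]],
    [0,[0,0.8,0],[0,0,0]]
  ]
}}

```text
t: 19.77
ee_pos: [394.9, 288.9, 69.1]
tcp_rot: [0.753, 0.658, 0.001, -0.0]
ft_force: [-10.6, 0.2, 13.1]
finger_gap: -0.0
```

```bash
cat > bx.py <<'E'
from h import *
np.set_printoptions(precision=2,suppress=True)
o=sensors.get_obs(); b=np.array([[.9914,-.1305],[.1305,.9914]])@(o["ee_pos"][:2]-[433.8,282.4])
print("t",o["t"],"box xy",b,"z",o["ee_pos"][2],"F",o["ft_force"],"T",o["ft_torque"],"gap",o["finger_gap"])
E
python3 bx.py
```

```text
t 19.7667 box xy [-39.4   1.4] z 69.13606924361015 F [-10.58   0.2   13.15] T [-0.    1.66 -0.02] gap -8.837692418358668e-06
```

>>> {"op": "play_rows", "data": {
  "commands": [
    [0,[0,0.5,0],[0,0,0]],
    [0,[0,0,0],[0,0,0]]
  ]
}}

```text
t: 19.93
ee_pos: [401.3, 288.3, 69.6]
tcp_rot: [0.753, 0.658, 0.003, 0.001]
ft_force: [0.8, -0.2, 0.7]
finger_gap: 0.003
```

```bash
python3 bx.py
```

```text
t 19.9333 box xy [-32.97   1.6 ] z 69.62063433608049 F [ 0.8  -0.18  0.73] T [0.03 0.01 0.04] gap 0.0034607491254623358
```

>>> {"op": "play_rows", "data": {
  "commands": [
    [0,[0,0.6,0],[0,0,0]],
    [0,[0,0.6,0],[0,0,0]],
    [0,[0,0.6,0],[0,0,0]],
    [0,[0,0.5,0],[0,0,0]],
    [0,[0,0.4,0],[0,0,0]],
    [0,[0,0,0],[0,0,0]]
  ]
}}

```text
t: 20.43
ee_pos: [426.1, 283.6, 66.9]
tcp_rot: [0.753, 0.658, 0.0, 0.0]
ft_force: [-0.6, 0.6, -0.2]
finger_gap: -0.001
```

```bash
python3 bx.py
```

```text
t 20.4333 box xy [-7.8   0.19] z 66.85314247672953 F [-0.64  0.61 -0.2 ] T [-0.04 -0.01 -0.05] gap -0.0007820915940075111
```

>>> {"op": "play_rows", "data": {
  "commands": [
    [0,[0,0.4,0],[0,0,0]],
    [0,[0,0.3,0],[0,0,0]],
    [0,[0,0,0],[0,0,0]]
  ]
}}

```text
t: 20.68
ee_pos: [431.6, 282.6, 66.3]
tcp_rot: [0.753, 0.658, -0.001, -0.0]
ft_force: [-1.3, -0.8, -1.2]
finger_gap: 0.001
```

```bash
python3 bx.py
```

```text
t 20.6833 box xy [-2.2  -0.07] z 66.3167446643104 F [-1.3  -0.78 -1.22] T [0.09 0.23 0.01] gap 0.0011723334551064994
```

>>> {"op": "play_rows", "data": {
  "commands": [
    [0,[0,0.3,0],[0,0,0]],
    [0,[0,0,0],[0,0,0]]
  ]
}}

```text
t: 20.85
ee_pos: [432.0, 282.6, 66.2]
tcp_rot: [0.753, 0.658, -0.003, -0.002]
ft_force: [-7.7, 0.5, 2.0]
finger_gap: 0.0
```

```bash
python3 bx.py
```

```text
t 20.85 box xy [-1.76 -0.06] z 66.21955996872532 F [-7.75  0.54  2.  ] T [ 0.16  1.32 -0.01] gap 0.00021889335778353913
```

The stop force appears at the expected position. Back off, rise, check the ball and re-measure the bar.

>>> {"op": "play_rows", "data": {
  "commands": [
    [0,[0,-1,0],[0,0,0]],
    [0,[0,-2.5,0],[0,0,0]],
    [0,[0,-2.2,-1],[0,0,0]],
    [0.2,[0,0,-3],[0,0,0]],
    [0.4,[0,0,-4],[0,0,0]],
    [0.4,[0,0,-4],[0,0,0]],
    [0.4,[0,0,-3.3],[0,0,0]],
    [0.4,[0,0,0],[0,0,0]],
    [0.4,[0,0,0],[0,0,0]]
  ]
}}

```text
t: 21.6
ee_pos: [380.1, 291.0, 223.8]
tcp_rot: [0.753, 0.658, 0.004, 0.001]
ft_force: [-0.3, -0.2, -1.0]
finger_gap: 0.398
```

Run:
```python
from h import *
np.set_printoptions(precision=1,suppress=True)
im,d,m=snap("wrist")
C=cloud("wrist");z=C[...,2]; B=(C[...,:2]-[433.8,282.4])@np.array([[.9914,.1305],[-.1305,.9914]])
s=(abs(B[...,1])<15)&(z>60)&(z<100)&(abs(B[...,0])<45); P=np.c_[B[s],z[s]]; print("ball",len(P),np.median(P,0),P.max(0) if len(P) else 0)
s=(B[...,1]>32)&(B[...,1]<72)&(z>125)&(z<175)&(B[...,0]>55)&(B[...,0]<140); P=np.c_[B[s],z[s]]; print("bar",len(P),np.median(P,0),P.min(0),P.max(0))
b=np.array([104.0,52]); 
p=np.array([433.8,282.4])+b[0]*np.array([.9914,-.1305])+b[1]*np.array([.1305,.9914]); print(p)
go([543.6,322,134],1.44);
```

```text
ball 385 [15.6  0.8 82.1] [27.2  7.3 87.7]
bar 973 [101.5  50.1 149.3] [ 98.   32.  142.7] [108.6  67.  151.6]
[543.7 320.4]
t 21.65 pos [379.  290.4 221.2] yaw 1.437 tiltz [ 0.  0. -1.] q [ 0.5 -0.1  1.6 -0.   1.7  0.7] F [-0.6  0.1 -1.1] gap 0.401
shift cm [ 5.3 15.9  8.8] turn z deg [-0.2]
```

The toggle ball is centred near +19.5 mm, so the toggle is on. Regrasp the bar.

>>> {"op": "play_rows", "data": {
  "commands": [
    [0.4,[1.3,3.5,0],[0,0,0]],
    [0.4,[1.3,3.8,0],[0,0,0]],
    [0.4,[1.3,3.8,0],[0,0,0]],
    [0.4,[1.4,3.8,0],[0,0,0]],
    [0.4,[0,1.0,0],[0,0,0]],
    [0.4,[0,0,3],[0,0,0]],
    [0.4,[0,0,3],[0,0,0]],
    [0.4,[0,0,2],[0,0,0]],
    [0.4,[0,0,1],[0,0,0]],
    [0.4,[0,0,0],[0,0,0]]
  ]
}}

```text
t: 22.48
ee_pos: [540.4, 320.1, 124.8]
tcp_rot: [0.753, 0.658, -0.005, -0.001]
ft_force: [-0.9, 0.1, -0.0]
finger_gap: 0.398
```

>>> {"op": "play_rows", "data": {
  "commands": [
    [0,[0,0,0],[0,0,0]],
    [0,[0,0,0],[0,0,0]],
    [0,[0,0,0],[0,0,0]],
    [0,[0,0,0],[0,0,0]],
    [0,[0,0,0],[0,0,0]]
  ],
  "newtons": 30
}}

```text
t: 22.9
ee_pos: [543.8, 321.8, 132.0]
tcp_rot: [0.753, 0.658, 0.002, 0.0]
ft_force: [0.0, -0.4, 1.5]
finger_gap: 0.104
```

```bash
python3 bx.py
python3 - <<'E'
import numpy as np
r=np.hypot(112,30); a0=np.arctan2(30,-112)
th=np.linspace(1.74,0,21); p=np.c_[r*np.cos(a0-th),r*np.sin(a0-th)]
print(np.round(np.diff(p,axis=0)/10,2).tolist())
E
```

```text
t 22.9 box xy [103.94  53.45] z 132.00072962114615 F [ 0.04 -0.36  1.51] T [ 0.04  0.05 -0.05] gap 0.10355219109700033
[[-0.93, 0.38], [-0.96, 0.3], [-0.99, 0.21], [-1.0, 0.13], [-1.01, 0.04], [-1.01, -0.05], [-1.0, -0.14], [-0.98, -0.22], [-0.96, -0.31], [-0.93, -0.39], [-0.89, -0.47], [-0.85, -0.54], [-0.8, -0.62], [-0.74, -0.68], [-0.68, -0.74], [-0.61, -0.8], [-0.54, -0.85], [-0.46, -0.89], [-0.39, -0.93], [-0.3, -0.96]]
```

>>> {"op": "play_rows", "data": {
  "commands": [
    [0,[0,-0.93,-0.38],[0,0,0]],
    [0,[0,-0.96,-0.3],[0,0,0]],
    [0,[0,-0.99,-0.21],[0,0,0]],
    [0,[0,-1.0,-0.13],[0,0,0]],
    [0,[0,-1.01,-0.04],[0,0,0]],
    [0,[0,-1.01,0.05],[0,0,0]],
    [0,[0,-1.0,0.14],[0,0,0]],
    [0,[0,-0.98,0.22],[0,0,0]],
    [0,[0,-0.96,0.31],[0,0,0]],
    [0,[0,-0.93,0.39],[0,0,0]],
    [0,[0,-0.89,0.47],[0,0,0]]
  ]
}}

```text
t: 23.82
ee_pos: [436.1, 336.2, 124.7]
tcp_rot: [0.753, 0.658, 0.0, -0.0]
ft_force: [2.6, 1.1, -0.5]
finger_gap: 0.099
```

>>> {"op": "play_rows", "data": {
  "commands": [
    [0,[0,-0.85,0.54],[0,0,0]],
    [0,[0,-0.8,0.62],[0,0,0]],
    [0,[0,-0.74,0.68],[0,0,0]],
    [0,[0,-0.68,0.74],[0,0,0]],
    [0,[0,-0.61,0.8],[0,0,0]],
    [0,[0,-0.54,0.85],[0,0,0]],
    [0,[0,-0.46,0.89],[0,0,0]],
    [0,[0,-0.39,0.93],[0,0,0]],
    [0,[0,-0.3,0.96],[0,0,0]],
    [0,[0,0,0.1],[0,0,0]],
    [0,[0,0,0],[0,0,0]]
  ]
}}

```text
t: 24.73
ee_pos: [383.5, 343.0, 52.6]
tcp_rot: [0.753, 0.658, -0.001, -0.001]
ft_force: [1.8, 4.7, -0.1]
finger_gap: 0.101
```

```bash
python3 bx.py
```

```text
t 24.7333 box xy [-57.73  53.5 ] z 52.60178940573977 F [ 1.78  4.71 -0.14] T [ 0.75 -0.36  0.03] gap 0.10123079687961403
```

>>> {"op": "play_rows", "data": {
  "commands": [
    [0,[0,0,0.2],[0,0,0]],
    [0,[0,0,0],[0,0,0]]
  ]
}}

```text
t: 24.9
ee_pos: [383.5, 343.1, 52.2]
tcp_rot: [0.753, 0.658, -0.001, -0.001]
ft_force: [-1.9, 4.0, 4.7]
finger_gap: 0.101
```

```bash
python3 bx.py
```

```text
t 24.9 box xy [-57.75  53.58] z 52.22330385712737 F [-1.95  4.    4.7 ] T [0.5  0.17 0.02] gap 0.1009965474828431
```

>>> {"op": "play_rows", "data": {
  "commands": [
    [0,[0,0,0.2],[0,0,0]],
    [0,[0,0,0],[0,0,0]]
  ]
}}

```text
t: 25.07
ee_pos: [383.6, 343.1, 52.0]
tcp_rot: [0.753, 0.658, -0.0, -0.001]
ft_force: [-5.8, 1.4, 13.0]
finger_gap: 0.099
```

```bash
python3 bx.py
```

```text
t 25.0667 box xy [-57.72  53.63] z 51.97456466937641 F [-5.83  1.37 13.05] T [ 0.04  0.62 -0.01] gap 0.09947869254301922
```

>>> {"op": "play_rows", "data": {
  "commands": [
    [0.3,[0,0,0],[0,0,0]],
    [0.5,[0,0,0],[0,0,0]],
    [0.5,[0,0,0],[0,0,0]],
    [0.5,[0,0,0],[0,0,0]],
    [0.5,[0,0,-1.5],[0,0,0]],
    [0.5,[0,0,-3],[0,0,0]],
    [0.5,[0,0,-4],[0,0,0]],
    [0.5,[0,0,-4],[0,0,0]],
    [0.5,[0,0,-4],[0,0,0]],
    [0.5,[-2,2,-4],[0,0,0]],
    [0.5,[-2.5,2,-3],[0,0,0]],
    [0.5,[0,0,0],[0,0,0]]
  ]
}}

```text
t: 26.07
ee_pos: [418.6, 295.4, 284.6]
tcp_rot: [0.754, 0.656, 0.006, 0.003]
ft_force: [1.1, 1.3, 0.7]
finger_gap: 0.5
```

Run:
```python
from h import *
np.set_printoptions(precision=1,suppress=True)
im,d,m=snap("wrist"); s,_,_=snap("scene"); go([0,0,0])
C=cloud("wrist");z=C[...,2]; B=(C[...,:2]-[433.8,282.4])@np.array([[.9914,.1305],[-.1305,.9914]])
k=(abs(B[...,1])<20)&(B[...,0]>-45)&(B[...,0]<45)&(z>85)
P=np.c_[B[k],z[k]]; A=np.c_[P[:,0],np.ones(len(P))]; print("cover top tilt",np.linalg.lstsq(A,P[:,2],rcond=None)[0],np.median(P,0))
k=(abs(B[...,1])>30)&(abs(B[...,1])<66)&(z>60)&(z<85)&(abs(B[...,0]+57)<15); print("bar",k.sum(),np.median(np.c_[B[k],z[k]],0),z[k].max())
C=cloud("scene"); n=np.linalg.norm(C[...,:2]-[473,-293],axis=-1)<25; P=C[n&(C[...,2]>60)]; print("spanner",P.mean(0),P.max(0))
cv2.imwrite("pics/end.png",np.hstack([cv2.resize(im,(448,336)),cv2.resize(s[140:300,100:340],(352,336))])[:,:,::-1])
```

```text
t 26.17 pos [415.3 297.  278.3] yaw 1.434 tiltz [ 0.  0. -1.] q [ 0.5 -0.   1.4 -0.   1.8  0.7] F [-0.7 -0.1 -0.9] gap 0.502
shift cm [-35.1 -37.1  27.7] turn z deg None
cover top tilt [  1.3 265.8] [ 21.3  10.8 339.7]
bar 588 [-56.5  34.3  74.7] 77.69762768226525
spanner [ 477.6 -290.4   81.6] [ 492.  -269.    98.1]
```

View pics/end.png

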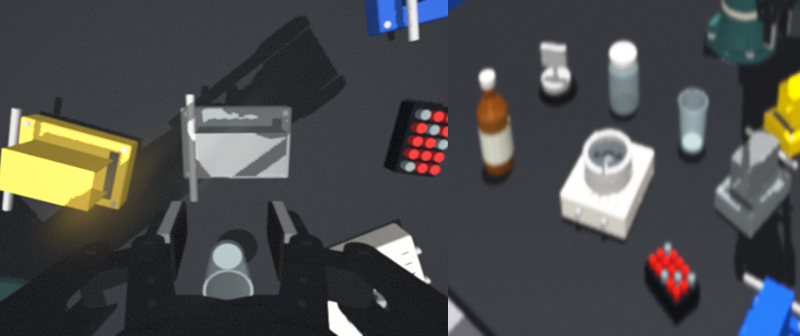

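The cover looks closed: the bar top reads 74.7 mm, against 74.8 mm at the start. The spanner stands on its rest and the bystanders are in place. Handing in.

```bash
python3 -c "
from plant import order
print(order.hand_in())"
```

```text
the job is handed in; nothing more can be done
None
```

All the steps are done and the job is handed in, at about 26 s on the robot's clock. No verdict was reported.

- **Ring:** I turned it with the spanner until the torque jumped from 0.3 to 1.15 N m at the stop. In the picture afterwards, the white line meets the dark mark.
- **Spanner:** It stands upright on its rest, released. The depth check put it 2–3 mm off the rest's axis, with its head and grip at the right heights.
- **Toggle:** I pushed it until it met its stop with about 8 N. The ball then measured about +19.5 mm to the hinge side (20 mm is fully on).
- **Cover:** I opened it to about 1.74 rad, then closed it until it met its stop with 13 N. The lift bar's top is back at 74.7 mm, against 74.8 mm at the start.
- **Bystanders:** The bottle, jar, beaker and vial rack look unmoved in the last picture. The gripper is clear of everything.

**Failed or odd checks:** My last fit of the cover-top tilt was spoiled because gripper points got into it. That leaves the bar height, the stop force and the picture as the evidence that the cover is closed. TCP readings were also off by a few millimetres at times.

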